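# Reverse the ratchet and clamp a transformer in the bench vice

### The arm

A 6-joint arm with a two-finger parallel gripper is mounted at the origin on the work surface. World frame = base frame: x ahead of the robot, y to its left, z up, the work surface at z = 0. Lengths are in m, angles in rad, forces in N, time in s.
With the tool pointing down it reaches from about 0.25 to 0.775 m from the base axis. Payload 4 kg.
Tool frame: the origin (TCP) lies midway between the tips of the shut fingers; the grasp point (between the pads) lies 19 mm behind it; z points along the fingers, y is the line along which they close (so a half turn about z gives the same grasp; the last joint's range is limited). The gripper opens to 94 mm and grips with 3 to 60 N. Pads are 16 mm wide; open, the fingers measure 119 mm over their backs; the gripper's body (75 mm by 177 mm) begins 78 mm behind the grasp point.
Start: joints at [1.122, 0.087, 1.371, -0, 1.684, -0.103], TCP at [0.186, 0.517, 0.179] pointing down, gripper open.
Joint ranges: [-3.1, 3.1], [-0.76, 2.03], [0.27, 2.55], [-1.08, 4.22], [0.17, 2.65], [-2.57, 2.57]. Speed limits (rad/s): [2.79, 2.79, 3.14, 3.14, 3.14, 3.14].

### API

Orientations are given as [roll, pitch, yaw] about the fixed x, y, z axes, in that order (R = Rz(yaw) Ry(pitch) Rx(roll)).
In Python, from bench import get_obs, snapshot, close_job gives the robot as it stands. The module is installed in compiled form; this text tells all that it offers.
- The arm moves only by the tool drive_tool, never from a script. Its argument "commands" is a list of rows, each a list of 6 numbers: the shift along the tool's x, y, z in units of 0.04 m (1.0 is 0.04 m), then the turn, a rotation vector about the tool's x, y, z in units of 0.1 rad (1.0 is 0.1 rad). In form: [[dx, dy, dz, wx, wy, wz], ...]. A call has 1 to 20 rows; each row shifts and turns the commanded pose from where the row before left it, along the tool's axes as they then stand; what a row does not reach is not made up. A row lasts 1/8 s, in which the tool goes at most 62.5 mm and 10.7 degrees, less where a joint would pass 70% of its speed; a pose out of reach is approached as far as the arm can. A call with a number of a shift or a turn outside -1 to 1 is refused whole. A call with a gripper value outside its range is refused whole. "gripper" is the closure, from 0 (fully open) to 1 (shut), set as the call begins (left out, the last holds). The fingers move at their own pace and stop on an object; the grip force is fixed at half the most. Time passes only in rows, so rows that do not move let the fingers close. It gives the time, the measured TCP pose, the force, the opening and the grip force at its end, in the units of the state.
- get_obs(): the state, without advancing time (a new reading comes with each control period).
- snapshot(name): name is "scene" or "top"; returns a dict with "image" (480x640x3 uint8, blue, green, red), "range_z" (480x640 float32, m along the optical axis (not along the pixel's ray), 0 where there is no reading), "fx", "fy", "cx", "cy" (pixels), "rvec" (rotation vector, rad) and "tvec" (3), from world to camera coordinates, as OpenCV has them. Camera axes: x right, y down, z forward; pixel columns grow to the right and rows downward; lengths in m; the calibration is good to about 2 mm. A picture is of the moment at which its call begins.
- close_job(): hands the job in; it is judged then, once.
The state is a dict: "time": time; "joint_positions": joint angles; "qvel": joint speeds; "joint_torque": joint torques, N m; "tool_pos": TCP position; "ee_rot": TCP orientation; "wrist_force": force on the tool from outside, world axes, zero at the start; "wrist_torque": the same for the moment, N m; "width": finger opening in m; "finger_force": force on a finger pad.
Only numpy, scipy, OpenCV 4.12 (cv2) and the standard library are available. Lean on these libraries where they do the work, as an engineer would, in place of code of your own. Each camera call takes 0.05 s, during which the arm holds its last target. There are 200 camera calls.

### The job

The transformer still stands loose in the ratchet vice on the bench. Flip the small direction lever on the ratchet head fully over to its other side, without forcing it, then swing the ratchet handle back and forth by its knob until the sliding jaw holds the transformer snugly against the stop block: firm enough that it stays clamped when you let go, but not crushed. Do not push the jaw or the transformer by hand, leave the screwdriver, spanner and spool around the vice where they lie, and let go at the end.

Things in the scene. Friction and masses are not known exactly. Their poses are not given: they have to be found in the camera images.
- vise: grey cast ratchet vice, fixed, base plate 185 x 200 x 12 mm. Origin on the bench right under the vertical axis of the ratchet head; z up. The handle's middle direction is this frame's -x; the jaw slides along this frame's -y to close. Its bed (top 30 mm above the bench) lies at +x of the ratchet head.
- ratchet_axis (a point): point on the vertical axis of the ratchet head about which handle and lever both turn, 93 mm above the bench. The head is a dark steel disc, 94 mm across, top 68 mm above the bench.
- handle (a joint): angle of the ratchet handle (rad), -0.7 to 0.7 between hard stops, 0 when it points along the vice's -x; grows clockwise seen from above, moving the knob towards the vice's +y. A flat dark steel bar 20 mm wide, top 68 mm above the bench. Stays where left (friction 1.2 N at the knob). A driving swing has up to 0.45 rad of free play before the ratchet (14 teeth) bites.
- knob_mid (a point): middle of the upright black round knob at the handle's end: 16 mm across, 46 mm high (68 to 114 mm above the bench), this point 93 mm above the bench and 130 mm from the ratchet axis. It does not turn on the handle, but can turn between finger pads.
- knob_top (a point): top end of the same knob, 114 mm above the bench. Driving the empty jaw takes about 3.5 N sideways to the handle while it moves (when it stands still, friction hides the pull); each newton more adds about 8.7 N of clamping force, of which friction keeps up to 20 N when let go. Good: pull slowly up to 6 to 8 N. About 11 N (70 N at the jaw) crushes the transformer.
- lever (a joint): angle of the direction lever relative to the handle (rad), 0 to 0.8 between hard stops, grows clockwise from above; 0.4 is in line with the handle. Near 0 (leaning to -y) the ratchet opens the vice on anticlockwise swings; at 0.8 (leaning to +y) it closes the vice on clockwise swings and slips back freely. It turns about the ratchet axis and stays where left.
- lever_tip (a point): middle of the upright steel tab at the lever's end, 35 mm from the ratchet axis, on the side towards the knob, above the handle. The tab is 12 mm long (radially), 8 mm thick and 26 mm high, 71 to 97 mm above the bench; this point is 87 mm above the bench.
- lever_tab: the same tab, origin at the centre of its foot. It takes 1.5 to 4 N to swing the lever at the tab; past the lever's stop the handle itself starts to yield, at some 4 N anticlockwise or 13 N clockwise. More than 20 N is forcing it.
- jaw: sliding steel jaw on the vice's bed, 78 x 20 x 38 mm, origin at the centre of its underside; it carries a worn black rubber face (ending 15 to 17 mm to -y of the origin) that yields about 1 mm per 45 N. The ratchet drives it through a rack towards the vice's -y, 15 mm per rad of driven handle swing, so two to four swings are needed to reach the transformer and press it against the stop.
- stop: grey stop block bolted on the bed, 78 x 24 x 38 mm, origin at the centre of its underside; its face towards the jaw is 12 mm to the vice's +y of the origin. A steel anvil plate, 46 mm wide, is set out of this face by 0.5 to 4 mm (not measured) and stays as it is set
- block: the transformer: dark steel block with a copper band, about 60 x 40 x 40 mm (38 to 42 mm between the clamped faces), 0.3 to 0.55 kg, loose on the bed between stop and jaw; origin at the centre of its underside
- screwdriver: hand screwdriver lying loose on the bench near the ratchet handle
- spool: red spool, 50 mm across, 30 mm high, standing on the bench at the +y side of the vice
- wrench: flat spanner lying on the bench by the vice
Not all that is in view belongs to the job. Of the things that look like the block, the largest one is meant.

How it is judged:
On the way, in this order (a step that is already met when the one before it is completed fails the run):
1. the direction lever is flipped to its other side (value of joint lever above 0.65 rad), for 0.2 s.
2. the jaw, driven by the ratchet, presses the transformer against the stop (contact force between jaw and block above 10 N and contact force between stop and block above 8 N), for 0.2 s.
At the end, for the whole second after the job is handed in: The transformer stands upright on the bed (within 0.1 rad), at rest, pressed between jaw (more than 10 N) and stop (more than 8 N); the direction lever is over on its closing side (above 0.65 rad) (all of step 2 and value of joint lever above 0.65 rad and angle between block's own z axis and vertical below 0.1 rad and linear speed of block below 0.02 m/s); the robot touches nothing.
It fails at once if the transformer is crushed: more than 70 N between jaw and transformer (contact force between jaw and block above 70 N).
It fails at once if the direction lever is forced: more than 20 N on its tab (contact force between the fingers and lever_tab above 20 N).
It fails at once if the jaw or the transformer is pushed by the robot (over 3 N) (contact force between any of the fingers, the arm and jaw above 3 N or contact force between any of the fingers, the arm and block above 3 N).
It fails at once if the screwdriver, spool or spanner is moved by more than 30 mm (distance of any of screwdriver, spool, wrench from where it was at the start of the episode above 0.03 m).
It also fails if it takes over 72 s, if anything falls off the work surface, if the arm or the gripper's body presses on something with over 40 N, if the wrist force passes 120 N, or if a joint passes its speed limit or range.

## Working session

There is one attempt and no reset: what is moved stays moved. The work goes in short steps, Python scripts to look and compute and a tool call to move; the robot and the scene stay as the last step left them, time stands still between calls to the robot, and variables do not carry over. Pictures are saved under pics/ and viewed, at most 10 in all, crops included, and the job is handed in when it is done.

Besides the shell and the picture viewer there is one more tool, called by a JSON object that holds its "name" and its "arguments". drive_tool: Moves the arm, as the interface text tells. Its arguments: {"type":"object","properties":{"commands":{"type":"array"},"gripper":{"type":"number"}},"required":["commands"]}

```bash
mkdir -p pics; cat > h.py <<'E'
import numpy as np, cv2
from bench import get_obs, snapshot, close_job
def cam(s):
    R,_=cv2.Rodrigues(np.array(s["rvec"],float)); return R,np.array(s["tvec"],float).reshape(3)
def world(s):
    R,t=cam(s); z=s["range_z"].astype(float); v,u=np.mgrid[:480,:640]
    P=np.stack([(u-s["cx"])/s["fx"]*z,(v-s["cy"])/s["fy"]*z,z],-1)
    W=(P-t)@R; W[z<=0]=np.nan; return W
def ray(s,u,v,h):
    R,t=cam(s); d=R.T@np.array([(u-s["cx"])/s["fx"],(v-s["cy"])/s["fy"],1]); c=-R.T@t
    return c+d*(h-c[2])/d[2]
E
python3 - <<'E'
from h import *
for n in("top","scene"):
    s=snapshot(n); cv2.imwrite(f"pics/{n}0.png",s["image"]); R,t=cam(s); print(n,-R.T@t,s["fx"],R[2])
o=get_obs();print(o)
E
```

```text
top [0.49292094 0.04889352 0.88306174] 604.4969480084226 [ 0.185735    0.01757916 -0.98244261]
scene [1.01610327 0.62527577 0.8486229 ] 599.7237941028029 [-0.37414374 -0.54854182 -0.74774215]
{'time': 0.1, 'joint_positions': array([ 1.12189708e+00,  8.78599062e-02,  1.37206730e+00, -2.52802819e-05,
        1.68359215e+00, -1.03122841e-01]), 'qvel': array([ 0.00048165,  0.00052076, -0.00427918,  0.00042902,  0.000773  ,
       -0.00189734]), 'joint_torque': array([ 2.01753741e-03, -3.41254735e+01, -3.03301084e+01,  7.18530058e-02,
        3.04968178e-02, -8.51395498e-05]), 'tool_pos': array([0.1862022 , 0.51695435, 0.17765102]), 'ee_rot': array([-3.13967360e+00, -1.73343348e-04,  2.79581326e+00]), 'wrist_force': array([-0.09931084,  0.16935752, -0.40396608]), 'wrist_torque': array([ 0.04606843,  0.00687254, -0.06716625]), 'finger_force': 0.0, 'width': 0.09398626784440167}
```

View pics/top0.png

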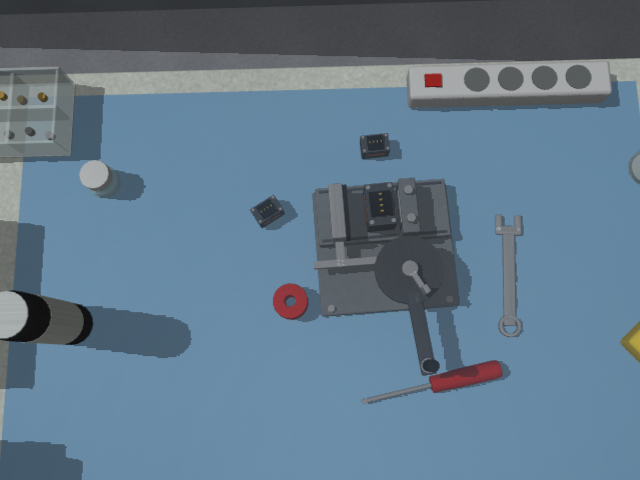

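View pics/scene0.png

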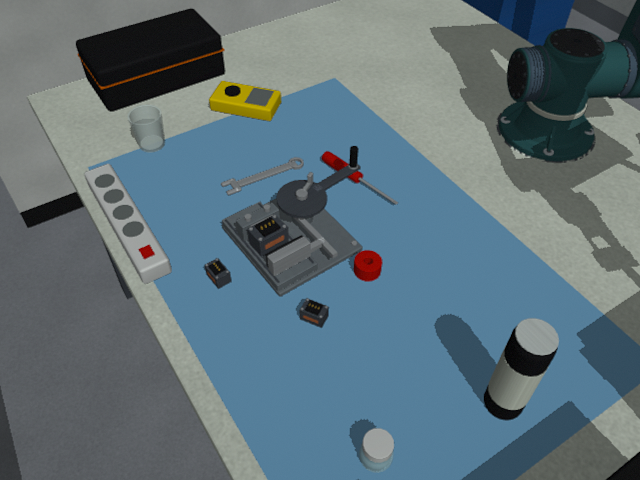

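Top view: the vice head disc is at about (409,270), the lever tab at (422,285), the knob at (430,366) and the jaw at (338,210). Candidates for the transformer are (380,205) on the bed and small ones at (375,146) and (267,211). The one at (380,205) is the largest and stands between jaw and stop, so it fits. I'll confirm that in an enlarged crop.

```bash
python3 - <<'E'
from h import *
s=snapshot("top"); im=s["image"]; W=world(s)
c=cv2.resize(im[130:400,240:520],None,fx=2.2,fy=2.2,interpolation=cv2.INTER_CUBIC);cv2.imwrite("pics/crop.png",c)
sub=np.zeros((480,640),bool);sub[170:400,300:470]=1
Z=W[...,2]
def show(n,m):
    ys,xs=np.where(m&sub)
    if len(xs): print(n,len(xs),"px",xs.mean(),ys.mean(),"med",np.nanmedian(W[m&sub],0).round(4),"mean",np.nanmean(W[m&sub],0).round(4))
    return m&sub
kn=np.zeros_like(sub);kn[340:390,410:450]=1
show("knobtop",(Z>.105)&kn)
lv=np.zeros_like(sub);lv[255:305,395:440]=1
m=show("lever>.085",(Z>.085)&lv)
ys,xs=np.where(m);print(np.c_[xs,ys,(W[m]*1000).round(0)][::6])
d=show("disc",(abs(Z-.068)<.006))
# disc circle fit excluding handle
cn,_=cv2.findContours(d.astype(np.uint8),cv2.RETR_EXTERNAL,cv2.CHAIN_APPROX_NONE)
k=max(cn,key=cv2.contourArea); print(cv2.boundingRect(k))
dd=cv2.morphologyEx(d.astype(np.uint8),cv2.MORPH_CLOSE,np.ones((15,15)));dd=cv2.morphologyEx(dd,cv2.MORPH_OPEN,cv2.getStructuringElement(2,(35,35)))
k=max(cv2.findContours(dd,0,1)[0],key=cv2.contourArea);(cx,cy),r=cv2.minEnclosingCircle(k);M=cv2.moments(k)
print("disc",cx,cy,r,ray(s,cx,cy,.068),ray(s,M['m10']/M['m00'],M['m01']/M['m00'],.068))
# base plate/jaw edges
b=(abs(Z-.012)<.004)&(np.arange(640)[None]>0); ys,xs=np.where(b&sub);print("base",cv2.minAreaRect(np.float32(W[b&sub][:,:2]*1000)))
for n,(u0,u1,v0,v1) in dict(jaw=(325,352,180,240),stop=(398,422,175,235),block=(360,398,180,232)).items():
    q=np.zeros_like(sub);q[v0:v1,u0:u1]=1;q&=Z>.06;print(n,cv2.minAreaRect(np.float32(W[q][:,:2]*1000)),np.median(Z[q]))
E
```

```text
knobtop 134 px 432.7985074626866 365.1940298507463 med [ 0.4854 -0.0721  0.1139] mean [ 0.4852 -0.0722  0.1137]
lever>.085 68 px 425.8529411764706 288.47058823529414 med [ 0.5837 -0.0711  0.0965] mean [ 0.5833 -0.0711  0.0954]
[[425. 284. 589. -70.  97.]
 [426. 285. 588. -71.  96.]
 [425. 286. 586. -70.  97.]
 [423. 287. 585. -67.  98.]
 [429. 287. 585. -75.  96.]
 [426. 288. 584. -71.  98.]
 [423. 289. 583. -68.  91.]
 [429. 289. 582. -75.  96.]
 [427. 290. 581. -72.  97.]
 [426. 291. 580. -71.  97.]
 [425. 292. 579. -71.  90.]
 [426. 293. 578. -71.  94.]]
disc 7024 px 396.7185364464693 254.11859339407744 med [ 0.6349 -0.0478  0.0683] mean [ 0.6352 -0.0376  0.0684]
(375, 236, 69, 140)
disc 398.5 243.5 63.26541519165039 [ 0.649065   -0.04102129  0.068     ] [ 0.64572074 -0.04717546  0.068     ]
base ((592.3704833984375, -14.946502685546875), (305.2689208984375, 230.5626220703125), 3.210313081741333)
jaw ((698.0465087890625, 39.169700622558594), (78.04619598388672, 26.05996322631836), 3.3781578540802) 0.06801301890695244
stop ((703.3926391601562, -57.12790298461914), (78.35661315917969, 25.795560836791992), 3.394670009613037) 0.06825990876871156
block ((705.9458618164062, -18.226097106933594), (61.37129592895508, 40.33121109008789), 4.437255859375) 0.07184785103553018
```

View pics/crop.png

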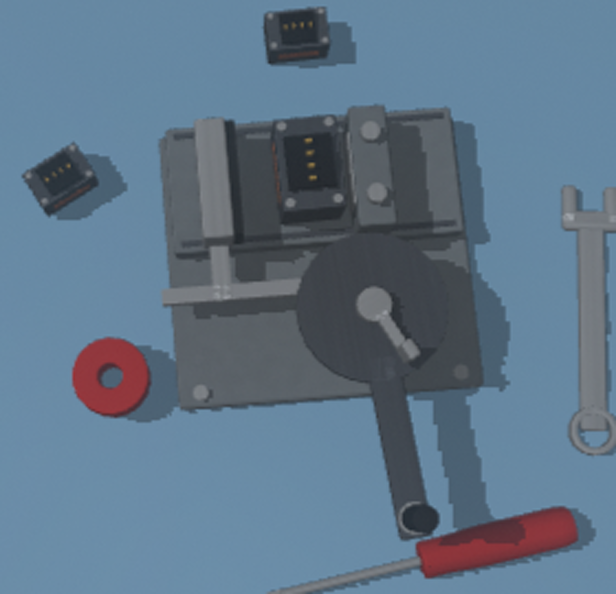

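The crop confirms the transformer: a block of about 60 x 40 mm in the vice, between the jaw and the bolted stop, and larger than the two look-alikes. The lever leans to -y. Next I'll locate the ratchet axis from the disc rim.

```bash
cat >> h.py <<'E'
YAW=np.radians(3.4)
def axis_fit(s):
    from scipy.optimize import least_squares
    W=world(s); m=(abs(W[...,2]-.068)<.005).astype(np.uint8); m[:,:370]=0; m[:,455:]=0; m[:236]=0; m[310:]=0
    e=max(cv2.findContours(cv2.morphologyEx(m,cv2.MORPH_CLOSE,np.ones((5,5))),0,1)[0],key=len)[:,0]
    P=np.array([ray(s,u,v,.068)[:2] for u,v in e]); g=np.array([.613,-.05])
    P=P[(abs(np.hypot(*(P-g).T)-.047)<.006)]
    f=least_squares(lambda c:np.hypot(*(P-c[:2]).T)-.0465,g,loss="soft_l1",f_scale=.001)
    return f.x,len(P),np.abs(f.fun).mean()
def pt(W,zmin,c,r):
    m=(W[...,2]>zmin)&(W[...,2]<.125)&(np.hypot(W[...,0]-c[0],W[...,1]-c[1])<r); return np.nanmean(W[m],0),m.sum()
def ang(p,a):  # clockwise angle from vice -x
    d=np.arctan2(p[1]-a[1],p[0]-a[0])-(np.pi+YAW); return -((d+np.pi)%(2*np.pi)-np.pi)
E
python3 - <<'E'
from h import *
s=snapshot("top"); a,n,e=axis_fit(s); print(a,n,e)
W=world(s); k,_=pt(W,.108,(.485,-.072),.02)
l,_=pt(W,.092,(.583,-.071),.015)
print("knob",k,ang(k,a),np.hypot(*(k[:2]-a)),"lever",l,ang(l,a)-ang(k,a)+.4,np.hypot(*(l[:2]-a)))
s2=snapshot("scene");W2=world(s2);print("scene",pt(W2,.108,(.485,-.072),.02),pt(W2,.092,(.583,-.071),.015))
b,_=pt(W,.08,a,.012);print("boss",b,np.nanmax(W[...,2][W[...,2]<.125][np.hypot(W[...,0]-a[0],W[...,1]-a[1])[W[...,2]<.125]<.012]))
E
```

```text
[ 0.61320167 -0.0536654 ] 187 0.0004988450469961292
knob [ 0.4851683  -0.07223194  0.11379721] -0.08466824950831153 0.12937256193883248 lever [ 0.58348306 -0.07152031  0.09646629] 0.003002497706771856 0.034669777876384755
scene (array([ 0.48469499, -0.07055111,  0.11190646]), np.int64(42)) (array([ 0.58388835, -0.0696544 ,  0.09535008]), np.int64(21))
boss [ 0.61151037 -0.05362927  0.08073522] 0.08218160075153998
```

{"name": "drive_tool", "arguments": {"commands": [[-0.9125, -0.693, 0, 0, 0, 0], [-0.9125, -0.693, 0, 0, 0, 0], [-0.9125, -0.693, 0, 0, 0, 0], [-0.9125, -0.693, 0, 0, 0, 0], [-0.9125, -0.693, 0, 0, 0, 0], [-0.9125, -0.693, 0, 0, 0, 0], [-0.9125, -0.693, 0, 0, 0, 0], [-0.9125, -0.693, 0, 0, 0, 0], [-0.9125, -0.693, 0, 0, 0, 0], [-0.9125, -0.693, 0, 0, 0, 0], [-0.9125, -0.693, 0, 0, 0, 0], [-0.9125, -0.693, 0, 0, 0, 0], [-0.9125, -0.693, 0, 0, 0, 0], [-0.9125, -0.693, 0, 0, 0, 0], [-0.9125, -0.693, 0, 0, 0, 0], [-0.9125, -0.693, 0, 0, 0, 0], [0, 0, 0, 0, 0, -1], [0, 0, 0, 0, 0, -1], [0, 0, 0, 0, 0, -1], [0, 0, 0, 0, 0, -1]], "gripper": 1}}

```text
time: 2.75
tool_pos: [0.5855, -0.0978, 0.1783]
ee_rot: [3.141, -0.001, -3.084]
wrist_force: [-0.1, 0.7, 0.5]
width: 0.0003
finger_force: 0.0
```

{"name": "drive_tool", "arguments": {"commands": [[0, 0, 0, 0, 0, -0.9], [0, 0, 0.5, 0, 0, 0], [0, 0, 0.5, 0, 0, 0], [0, 0, 0, 0, 0, 0]]}}

```text
time: 3.25
tool_pos: [0.5841, -0.0974, 0.1364]
ee_rot: [3.14, -0.004, -2.997]
wrist_force: [0.1, -0.4, 1.0]
width: 0.0005
finger_force: 0.0
```

{"name": "drive_tool", "arguments": {"commands": [[0, 0, 0.5, 0, 0, 0], [0, 0, 0.5, 0, 0, 0], [0, 0, 0.42, 0, 0, 0], [0, 0, 0, 0, 0, 0], [0, 0, 0, 0, 0, 0]]}}

```text
time: 3.88
tool_pos: [0.5861, -0.0979, 0.0828]
ee_rot: [-3.141, 0.001, -2.997]
wrist_force: [-0.3, 0.1, 0.1]
width: 0.0004
finger_force: 0.0
```

{"name": "drive_tool", "arguments": {"commands": [[0, 0.1, 0, 0, 0, 0], [0, 0.1, 0, 0, 0, 0], [0, 0.1, 0, 0, 0, 0], [0, 0, 0, 0, 0, 0]]}}

```text
time: 4.38
tool_pos: [0.5838, -0.0854, 0.082]
ee_rot: [3.142, 0.0, -2.997]
wrist_force: [-0.9, -0.6, 0.6]
width: 0.0007
finger_force: 0.0
```

{"name": "drive_tool", "arguments": {"commands": [[0, 0.1, 0, 0, 0, 0], [0, 0.1, 0, 0, 0, 0], [0, 0.1, 0, 0, 0, 0], [0, 0.05, 0, 0, 0, 0], [0, 0, 0, 0, 0, 0]]}}

```text
time: 5.0
tool_pos: [0.5818, -0.0718, 0.0819]
ee_rot: [3.142, 0.0, -2.997]
wrist_force: [-0.9, 0.2, 0.2]
width: 0.0005
finger_force: 0.0
```

```bash
cat >> h.py <<'E'
A=np.array([.6132,-.0535])
def state():
    o=get_obs(); p=o["tool_pos"]; f=o["wrist_force"]; th=ang(p,A); w=np.pi+YAW-th; t=np.array([np.sin(w),-np.cos(w)])
    print("t",o["time"],"r %.4f th %.3f z %.4f tang %.4f rad %.4f"%(np.hypot(*(p[:2]-A)),th,p[2],0,0),"Ft %.2f Fr %.2f"%(f[:2]@t,f[:2]@[np.cos(w),np.sin(w)]),"w",o["width"])
E
python3 -c "
from h import *
state();s=snapshot('top');cv2.imwrite('pics/l1.png',cv2.resize(s['image'][200:400,320:520],None,fx=2.5,fy=2.5))
W=world(s);l,n=pt(W,.09,(.583,-.06),.03);print(l,n)"
```

```text
t 5.0 r 0.0364 th -0.469 z 0.0819 tang 0.0000 rad 0.0000 Ft 0.64 Fr 0.62 w 0.000470230344960874
[nan nan nan] 0h.py:22: RuntimeWarning: Mean of empty slice
  m=(W[...,2]>zmin)&(W[...,2]<.125)&(np.hypot(W[...,0]-c[0],W[...,1]-c[1])<r); return np.nanmean(W[m],0),m.sum()
```

{"name": "drive_tool", "arguments": {"commands": [[0, 0.05, 0, 0, 0, 0], [0, 0.05, 0, 0, 0, 0], [0, 0.05, 0, 0, 0, 0], [0, 0, 0, 0, 0, 0]]}}

```text
time: 5.55
tool_pos: [0.5809, -0.0659, 0.0819]
ee_rot: [3.142, 0.0, -2.997]
wrist_force: [-0.2, 0.4, -0.2]
width: 0.0003
finger_force: 0.0
```

{"name": "drive_tool", "arguments": {"commands": [[0, 0.04, 0, 0, 0, 0], [0, 0, 0, 0, 0, 0]]}}

```text
time: 5.8
tool_pos: [0.5807, -0.0644, 0.0819]
ee_rot: [3.142, 0.0, -2.997]
wrist_force: [-0.3, -0.0, 0.1]
width: 0.0004
finger_force: 0.0
```

```bash
python3 -c "
from h import *
state();a=snapshot('top')['image'][200:400,320:520];s=snapshot('scene');b=s['image'][130:250,230:390]
cv2.imwrite('pics/l1.png',np.hstack([cv2.resize(a,(390,390),interpolation=2),cv2.resize(b,(400,300),interpolation=2)[:300].copy() if 0 else cv2.copyMakeBorder(cv2.resize(b,(400,300),interpolation=2),0,90,0,0,0)]))"
```

```text
t 5.8 r 0.0343 th -0.264 z 0.0819 tang 0.0000 rad 0.0000 Ft 0.09 Fr 0.31 w 0.0003969936408634075
```

View pics/l1.png

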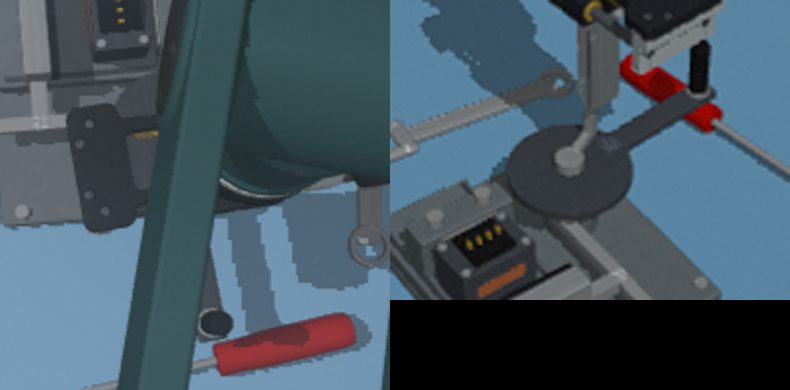

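```bash
python3 -c "
from h import *
s=snapshot('scene');R,t=cam(s);p=get_obs()['tool_pos'];print(p)
K=np.array([[s['fx'],0,s['cx']],[0,s['fy'],s['cy']],[0,0,1.]])
def pr(q): x=cv2.projectPoints(np.array([q],float),s['rvec'],s['tvec'],K,None)[0][0,0];return (x-[230,130])*2.5
for a in(0,.2,.4,.6,.8):
  w=3.286+.4-a;print(a,pr([A[0]+.035*np.cos(w),A[1]+.035*np.sin(w),.097]),pr([A[0]+.035*np.cos(w),A[1]+.035*np.sin(w),.071]))
print('tcp',pr(p),'axis',pr([*A,.08]))
W=world(s);m=(W[...,2]>.075)&(W[...,2]<.2)&(np.hypot(W[...,0]-A[0],W[...,1]-A[1])<.06);ys,xs=np.where(m)
for q in zip(xs[::12],ys[::12],(W[m]*1000).round()[::12].tolist()):print(q)
"
```

```text
[ 0.58072287 -0.06450553  0.08187714]
0 [199.2934916  107.68172835] [199.46097303 133.35177635]
0.2 [207.30718287 111.13493514] [207.33632355 136.79862246]
0.4 [214.19089618 115.62291028] [214.10065571 141.27942608]
0.6 [219.67242963 120.98294004] [219.48644493 146.63145864]
0.8 [223.52625599 127.01705795] [223.27221488 152.65677937]
tcp [207.37626359 127.0365602 ] axis [177.91207105 153.90422743]
(np.int64(323), np.int64(136), [574.0, -43.0, 199.0])
(np.int64(313), np.int64(140), [590.0, -50.0, 193.0])
(np.int64(315), np.int64(141), [586.0, -49.0, 190.0])
(np.int64(315), np.int64(142), [585.0, -51.0, 186.0])
(np.int64(314), np.int64(143), [587.0, -51.0, 185.0])
(np.int64(312), np.int64(144), [588.0, -56.0, 179.0])
(np.int64(309), np.int64(145), [588.0, -65.0, 171.0])
(np.int64(321), np.int64(145), [571.0, -53.0, 171.0])
(np.int64(316), np.int64(146), [583.0, -52.0, 175.0])
(np.int64(311), np.int64(147), [588.0, -59.0, 171.0])
(np.int64(306), np.int64(148), [591.0, -72.0, 160.0])
(np.int64(318), np.int64(148), [578.0, -53.0, 168.0])
(np.int64(313), np.int64(149), [587.0, -54.0, 169.0
[... 1664 characters left out ...]
1.0, 96.0])
(np.int64(309), np.int64(176), [588.0, -66.0, 96.0])
(np.int64(309), np.int64(178), [586.0, -69.0, 88.0])
(np.int64(309), np.int64(180), [587.0, -68.0, 85.0])
(np.int64(310), np.int64(182), [584.0, -69.0, 77.0])
(np.int64(306), np.int64(185), [595.0, -67.0, 77.0])
(np.int64(307), np.int64(187), [596.0, -61.0, 76.0])
(np.int64(305), np.int64(189), [603.0, -57.0, 78.0])
(np.int64(299), np.int64(191), [615.0, -59.0, 78.0])
(np.int64(300), np.int64(192), [614.0, -57.0, 76.0])
(np.int64(301), np.int64(193), [614.0, -53.0, 77.0])
(np.int64(301), np.int64(194), [616.0, -50.0, 78.0])
(np.int64(303), np.int64(195), [613.0, -48.0, 76.0])
(np.int64(300), np.int64(197), [621.0, -46.0, 77.0])
```

```bash
python3 -c "
from h import *
s=snapshot('scene');W=world(s)
for v in range(164,186,2): print(v,[tuple((W[v,u]*1000).round().astype(int)) for u in range(306,324,3)])
cv2.imwrite('pics/l2.png',cv2.resize(s['image'][140:210,270:360],None,fx=8,fy=8,interpolation=cv2.INTER_NEAREST))"
```

```text
164 [(np.int64(594), np.int64(-67), np.int64(127)), (np.int64(589), np.int64(-65), np.int64(127)), (np.int64(588), np.int64(-56), np.int64(133)), (np.int64(585), np.int64(-50), np.int64(136)), (np.int64(579), np.int64(-51), np.int64(132)), (np.int64(569), np.int64(-56), np.int64(125))]
166 [(np.int64(591), np.int64(-71), np.int64(118)), (np.int64(589), np.int64(-65), np.int64(122)), (np.int64(589), np.int64(-55), np.int64(130)), (np.int64(585), np.int64(-51), np.int64(131)), (np.int64(578), np.int64(-51), np.int64(128)), (np.int64(570), np.int64(-54), np.int64(122))]
168 [(np.int64(525), np.int64(-181), np.int64(-2)), (np.int64(589), np.int64(-64), np.int64(118)), (np.int64(590), np.int64(-53), np.int64(127)), (np.int64(584), np.int64(-52), np.int64(125)), (np.int64(575), np.int64(-56), np.int64(118)), (np.int64(570), np.int64(-54), np.int64(116))]
170 [(np.int64(528), np.int64(-175), np.int64(-1)), (np.int64(589), np.int64(-66), np.int64(112)), (np.int64(589), np.int64(-54), np.int64(121)), (np.int64(584), np.int64(-52), np.int64(120)), (np.int64(577), np.int64(-54), np.int64(115)),
[... 1331 characters left out ...]
p.int64(528), np.int64(-140), np.int64(-2)), (np.int64(524), np.int64(-135), np.int64(0)), (np.int64(519), np.int64(-131), np.int64(1))]
182 [(np.int64(585), np.int64(-83), np.int64(66)), (np.int64(589), np.int64(-66), np.int64(82)), (np.int64(580), np.int64(-69), np.int64(74)), (np.int64(531), np.int64(-135), np.int64(-3)), (np.int64(526), np.int64(-131), np.int64(-2)), (np.int64(561), np.int64(-68), np.int64(66))]
184 [(np.int64(595), np.int64(-67), np.int64(79)), (np.int64(589), np.int64(-65), np.int64(77)), (np.int64(578), np.int64(-72), np.int64(67)), (np.int64(574), np.int64(-68), np.int64(67)), (np.int64(569), np.int64(-65), np.int64(68)), (np.int64(563), np.int64(-65), np.int64(65))]
```

View pics/l2.png

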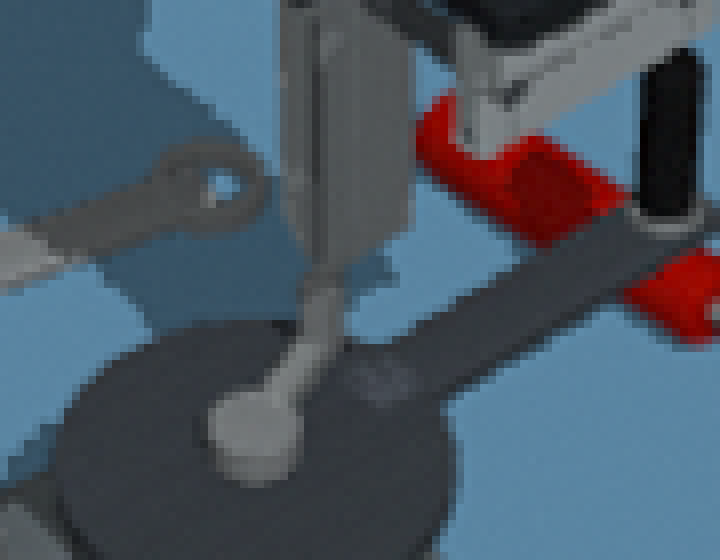

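The scene view shows the lever not moved: the fingertips end at about z 0.10–0.11, above the tab at (309,176), although the reported TCP z is 0.082. I'll back off, lower, and measure the tips by depth.

{"name": "drive_tool", "arguments": {"commands": [[0, -0.45, 0, 0, 0, 0], [0, -0.45, 0, 0, 0, 0], [0, 0, 0.2, 0, 0, 0], [0, 0, 0, 0, 0, 0], [0, 0, 0, 0, 0, 0]]}}

```text
time: 6.62
tool_pos: [0.5856, -0.0998, 0.0735]
ee_rot: [3.141, -0.001, -2.997]
wrist_force: [-0.2, -0.4, 0.6]
width: -0.0001
finger_force: 0.0
```

```bash
python3 -c "
from h import *
print(get_obs()['tool_pos'])
s=snapshot('scene');W=world(s);p=get_obs()['tool_pos'];m=(np.hypot(W[...,0]-p[0],W[...,1]-p[1])<.022)&(W[...,2]>.07)&(W[...,2]<.135)
ys,xs=np.where(m);print(xs.min(),xs.max(),ys.min(),ys.max())
for v in np.unique(ys)[-16:]: q=W[v][m[v]]*1000;print(v,xs[ys==v].min(),xs[ys==v].max(),q.min(0).round(),q.max(0).round())
"
```

```text
[ 0.5856495  -0.09981014  0.07352106]
293 308 149 167
152 293 308 [ 576. -109.  127.] [596. -88. 134.]
153 293 308 [ 577. -109.  123.] [596. -87. 134.]
154 293 308 [ 576. -108.  122.] [597. -87. 134.]
155 293 308 [ 576. -109.  119.] [597. -86. 134.]
156 293 308 [ 576. -110.  116.] [597. -87. 130.]
157 293 308 [ 576. -111.  113.] [596. -86. 130.]
158 293 308 [ 575. -109.  112.] [596. -85. 127.]
159 293 308 [ 575. -111.  107.] [595. -86. 125.]
160 293 308 [ 577. -108.  108.] [597. -85. 124.]
161 294 308 [ 576. -106.  107.] [596. -87. 119.]
162 295 308 [ 576. -104.  105.] [595. -85. 119.]
163 295 306 [ 581. -106.  101.] [595. -86. 115.]
164 296 304 [ 586. -103.  100.] [594. -83. 115.]
165 296 302 [ 590. -101.  100.] [595. -86. 111.]
166 298 300 [593. -97. 100.] [594. -90. 105.]
167 298 298 [593. -98.  97.] [593. -98.  97.]
```

{"name": "drive_tool", "arguments": {"commands": [[0, 0, 0.2, 0, 0, 0], [0, 0, 0.2, 0, 0, 0], [0, 0, 0, 0, 0, 0], [0, 0, 0, 0, 0, 0]]}}

```text
time: 7.18
tool_pos: [0.5859, -0.1, 0.0578]
ee_rot: [3.141, -0.0, -2.997]
wrist_force: [1.0, 0.1, -0.1]
width: 0.0008
finger_force: 0.0
```

```bash
python3 -c "
from h import *
print(get_obs()['tool_pos'])
for n in('scene','top'):
 s=snapshot(n);W=world(s);p=get_obs()['tool_pos'];m=(np.hypot(W[...,0]-p[0],W[...,1]-p[1])<.022)&(W[...,2]>.055)&(W[...,2]<.135)
 ys,xs=np.where(m)
 for v in np.unique(ys)[-12:]: q=W[v][m[v]]*1000;print(v,xs[ys==v].min(),xs[ys==v].max(),q.min(0).round(),q.max(0).round())
s=snapshot('scene');cv2.imwrite('pics/l3.png',cv2.resize(s['image'][130:220,260:370],None,fx=7,fy=6.6,interpolation=cv2.INTER_CUBIC))
"
```

```text
[ 0.58585813 -0.10004325  0.05776882]
169 295 306 [ 582. -104.   88.] [596. -86. 101.]
170 295 305 [ 584. -105.   85.] [595. -86.  98.]
171 296 303 [ 588. -102.   85.] [595. -86.  95.]
172 298 301 [592. -97.  85.] [595. -88.  93.]
173 298 299 [594. -95.  85.] [595. -93.  86.]
180 297 307 [580. -97.  64.] [596. -87.  71.]
181 292 307 [ 582. -101.   64.] [605. -83.  69.]
182 292 307 [582. -99.  64.] [607. -81.  69.]
183 295 306 [586. -92.  62.] [604. -80.  68.]
184 295 305 [589. -91.  64.] [604. -80.  67.]
185 297 301 [597. -88.  63.] [602. -82.  66.]
186 300 300 [598. -82.  63.] [598. -82.  63.]
281 430 436 [596. -90.  66.] [597. -82.  72.]
282 430 436 [595. -89.  65.] [595. -81.  70.]
283 429 435 [594. -88.  67.] [594. -80.  69.]
284 429 435 [592. -88.  66.] [593. -80.  70.]
285 429 435 [591. -87.  67.] [591. -80.  71.]
286 429 435 [589. -88.  67.] [590. -80.  69.]
287 430 435 [588. -88.  66.] [588. -81.  70.]
288 431 434 [587. -86.  67.] [587. -82.  69.]
289 431 434 [585. -86.  67.] [586. -82.  69.]
290 431 434 [584. -86.  67.] [584. -82.  69.]
291 431 434 [583. -86.  65.] [583. -82.  70.]
292 430 432 [581. -83.  68.] [582. -81.  70.]
```

View pics/l3.png

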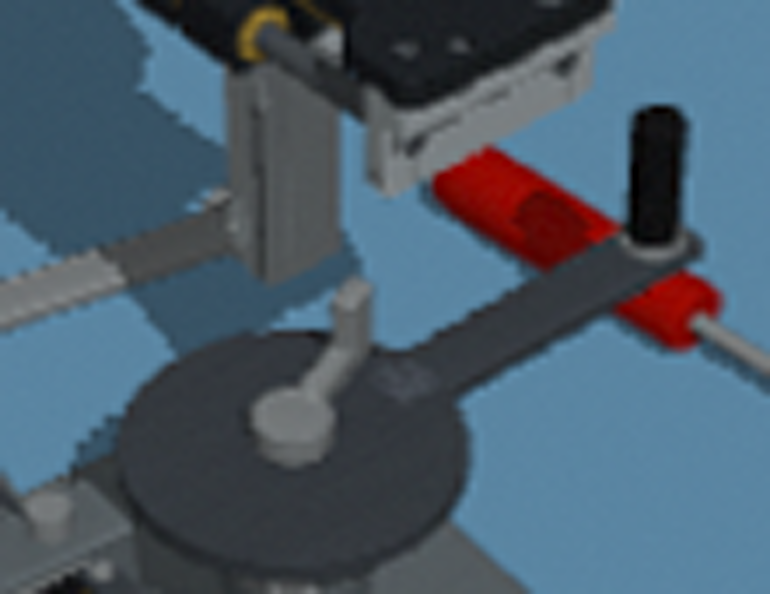

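{"name": "drive_tool", "arguments": {"commands": [[0, 0.1, 0, 0, 0, 0], [0, 0.1, 0, 0, 0, 0], [0, 0.1, 0, 0, 0, 0], [0, 0.1, 0, 0, 0, 0], [0, 0, 0, 0, 0, 0]]}}

```text
time: 7.95
tool_pos: [0.5835, -0.084, 0.0579]
ee_rot: [3.141, 0.0, -2.997]
wrist_force: [-1.3, -2.1, -0.1]
width: 0.0007
finger_force: 0.6
```

{"name": "drive_tool", "arguments": {"commands": [[0, 0.1, 0, 0, 0, 0], [0, 0.1, 0, 0, 0, 0], [0, 0, 0, 0, 0, 0]]}}

```text
time: 8.32
tool_pos: [0.5826, -0.0757, 0.0579]
ee_rot: [3.141, 0.001, -2.997]
wrist_force: [0.8, -0.7, -0.7]
width: 0.0004
finger_force: 0.3
```

{"name": "drive_tool", "arguments": {"commands": [[0, 0.06, 0, 0, 0, 0], [0, 0.06, 0, 0, 0, 0], [0, 0, 0, 0, 0, 0]]}}

```text
time: 8.7
tool_pos: [0.5817, -0.0713, 0.0579]
ee_rot: [3.141, 0.0, -2.997]
wrist_force: [-0.3, -1.7, -0.7]
width: 0.0003
finger_force: 0.9
```

{"name": "drive_tool", "arguments": {"commands": [[0, 0.06, 0, 0, 0, 0], [0, 0.06, 0, 0, 0, 0], [0, 0, 0, 0, 0, 0]]}}

```text
time: 9.07
tool_pos: [0.5812, -0.0661, 0.0579]
ee_rot: [3.14, 0.0, -2.997]
wrist_force: [0.1, -0.9, -0.1]
width: 0.0005
finger_force: 0.6
```

{"name": "drive_tool", "arguments": {"commands": [[0, 0.04, 0, 0, 0, 0], [0, 0.02, 0, 0, 0, 0], [0, 0, 0, 0, 0, 0]]}}

```text
time: 9.45
tool_pos: [0.581, -0.0644, 0.0579]
ee_rot: [3.142, 0.001, -2.997]
wrist_force: [1.4, -1.4, -0.3]
width: 0.0002
finger_force: 1.0
```

```bash
python3 -c "
from h import *
state()
s=snapshot('scene');W=world(s);m=(W[...,2]>.078)&(W[...,2]<.1)&(np.hypot(W[...,0]-A[0],W[...,1]-A[1])<.05);m[:,:300]=0
ys,xs=np.where(m);
for q in zip(xs,ys,(W[m]*1000).round().astype(int).tolist()):print(*q)
k,_=pt(W,.108,(.485,-.072),.02);print(k,ang(k,A))
"
```

```text
t 9.45 r 0.0340 th -0.267 z 0.0579 tang 0.0000 rad 0.0000 Ft -1.78 Fr -0.86 w 0.0002040771786496343
305 173 [591, -75, 99]
305 174 [592, -75, 97]
306 174 [591, -72, 98]
307 174 [590, -70, 99]
306 175 [591, -73, 95]
307 175 [590, -70, 96]
321 175 [569, -55, 98]
306 176 [591, -73, 92]
307 176 [592, -68, 97]
308 176 [590, -66, 98]
309 176 [588, -67, 96]
319 176 [574, -54, 99]
320 176 [572, -54, 97]
321 176 [570, -54, 97]
306 177 [591, -72, 91]
307 177 [590, -70, 92]
308 177 [590, -66, 95]
309 177 [589, -65, 95]
310 177 [589, -61, 98]
311 177 [588, -59, 99]
318 177 [577, -53, 99]
319 177 [575, -54, 97]
320 177 [573, -53, 97]
321 177 [570, -54, 94]
307 178 [590, -70, 89]
308 178 [591, -65, 94]
309 178 [589, -66, 92]
310 178 [589, -61, 96]
311 178 [588, -59, 97]
312 178 [587, -58, 98]
315 178 [583, -54, 98]
316 178 [582, -53, 99]
317 178 [579, -53, 97]
318 178 [578, -51, 98]
319 178 [574, -54, 94]
320 178 [573, -52, 95]
321 178 [570, -54, 92]
307 179 [591, -69, 88]
308 179 [590, -67, 90]
309 179 [590, -63, 92]
310 179 [590, -60, 95]
311 179 [588, -59, 95]
312 179 [590, -53, 100]
313 179 [5
[... 2133 characters left out ...]
 189 [580, -42, 79]
300 190 [612, -59, 79]
301 190 [610, -59, 78]
305 190 [605, -54, 79]
306 190 [603, -54, 78]
308 190 [600, -51, 79]
309 190 [598, -50, 79]
311 190 [595, -49, 78]
315 190 [589, -45, 78]
316 190 [587, -44, 79]
303 191 [609, -54, 79]
305 191 [606, -52, 78]
306 191 [604, -52, 78]
302 192 [612, -53, 79]
301 193 [614, -52, 78]
306 193 [607, -46, 79]
304 194 [612, -45, 80]
305 194 [610, -46, 78]
307 194 [607, -43, 79]
301 195 [618, -47, 79]
303 195 [615, -44, 80]
304 195 [614, -43, 80]
303 196 [616, -43, 79]
[nan nan nan] nanh.py:22: RuntimeWarning: Mean of empty slice
  m=(W[...,2]>zmin)&(W[...,2]<.125)&(np.hypot(W[...,0]-c[0],W[...,1]-c[1])<r); return np.nanmean(W[m],0),m.sum()
```

{"name": "drive_tool", "arguments": {"commands": [[0, 0.03, 0, 0, 0, 0], [0, 0, 0, 0, 0, 0]]}}

```text
time: 9.75
tool_pos: [0.5809, -0.0632, 0.058]
ee_rot: [3.142, 0.001, -2.997]
wrist_force: [2.1, -2.8, -1.5]
width: 0.0004
finger_force: 1.1
```

{"name": "drive_tool", "arguments": {"commands": [[0, 0.02, 0, 0, 0, 0], [0, 0, 0, 0, 0, 0]]}}

```text
time: 10.0
tool_pos: [0.5807, -0.0625, 0.058]
ee_rot: [-3.141, 0.001, -2.997]
wrist_force: [3.2, -1.7, 0.3]
width: 0.0005
finger_force: 1.4
```

{"name": "drive_tool", "arguments": {"commands": [[0, 0.025, 0, 0, 0, 0], [0, 0, 0, 0, 0, 0]]}}

```text
time: 10.25
tool_pos: [0.5806, -0.0621, 0.058]
ee_rot: [-3.141, 0.001, -2.998]
wrist_force: [2.1, -5.0, -1.5]
width: 0.0006
finger_force: 2.2
```

{"name": "drive_tool", "arguments": {"commands": [[0, 0.025, 0, 0, 0, 0], [0, 0, 0, 0, 0, 0]]}}

```text
time: 10.5
tool_pos: [0.5806, -0.0618, 0.058]
ee_rot: [-3.139, 0.001, -2.998]
wrist_force: [3.6, -5.7, -1.4]
width: 0.0005
finger_force: 3.0
```

{"name": "drive_tool", "arguments": {"commands": [[0, -0.25, 0, 0, 0, 0], [0, -0.25, 0, 0, 0, 0], [0, 0, -0.7, 0, 0, 0], [0, 0, -0.8, 0, 0, 0], [0.8, 0.2, 0, 0, 0, 0], [0.8, 0.2, 0, 0, 0, 0], [0.8, 0.19, 0, 0, 0, 0], [0, 0, 0, 0, 0, 1], [0, 0, 0, 0, 0, 1], [0, 0, 0, 0, 0, 0]], "gripper": 0.57}}

```text
time: 11.75
tool_pos: [0.4841, -0.0706, 0.1178]
ee_rot: [3.141, -0.001, 3.087]
wrist_force: [0.3, -0.7, -0.2]
width: 0.0403
finger_force: 0.0
```

```bash
python3 -c "
from h import *
print(get_obs()['tool_pos'])
for n in('scene','top'):
 s=snapshot(n);W=world(s);k,c=pt(W,.108,(.485,-.072),.013);print(n,k,c,ang(k,A))
 m=(W[...,2]>.088)&(W[...,2]<.103)&(np.hypot(W[...,0]-A[0],W[...,1]-A[1])<.045);l=np.nanmean(W[m],0);print('lever',m.sum(),l,ang(l,A)+.085+.4)
"
```

```text
[ 0.48414598 -0.07058325  0.11779417]
scene [ 0.4850877  -0.07018711  0.11158212] 47 -0.07018337418735676
lever 38 [ 0.57947106 -0.04283707  0.09284111] 0.8505350970764869
top [nan nan nan] 0 nan
lever 61 [ 0.57943358 -0.0444054   0.09634175] 0.8074363897242123h.py:22: RuntimeWarning: Mean of empty slice
  m=(W[...,2]>zmin)&(W[...,2]<.125)&(np.hypot(W[...,0]-c[0],W[...,1]-c[1])<r); return np.nanmean(W[m],0),m.sum()
```

{"name": "drive_tool", "arguments": {"commands": [[0, 0, 0.4, 0, 0, 0], [0, 0, 0.4, 0, 0, 0], [0, 0, 0.4, 0, 0, 0], [0, 0, 0.37, 0, 0, 0], [0, 0, 0, 0, 0, 0]]}}

```text
time: 12.48
tool_pos: [0.4832, -0.0704, 0.053]
ee_rot: [3.141, -0.004, 3.086]
wrist_force: [-0.2, -0.2, -0.8]
width: 0.0404
finger_force: 0.0
```

{"name": "drive_tool", "arguments": {"commands": [[0, 0, 0, 0, 0, 0], [0, 0, 0, 0, 0, 0]], "gripper": 0.75}}

```text
time: 12.72
tool_pos: [0.4853, -0.0709, 0.0559]
ee_rot: [-3.141, 0.002, 3.086]
wrist_force: [0.2, -0.1, -0.2]
width: 0.0252
finger_force: 0.0
```

```bash
python3 -c "
from h import *
state()
s=snapshot('scene');cv2.imwrite('pics/k1.png',cv2.resize(s['image'][110:230,240:400],None,fx=5,fy=5,interpolation=cv2.INTER_CUBIC))
"
```

```text
t 12.725 r 0.1291 th -0.076 z 0.0559 tang 0.0000 rad 0.0000 Ft -0.09 Fr -0.21 w 0.025180443024744134
```

View pics/k1.png

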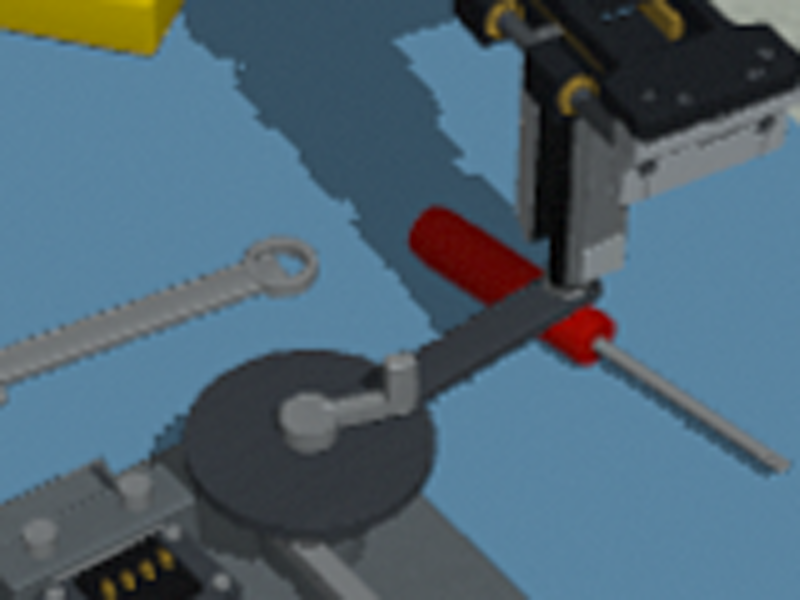

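The crop shows the knob standing between the fingers at (575,285), and the lever over to the +y side at (400,375). Next is the free back swing.

{"name": "drive_tool", "arguments": {"commands": [[-0.077, -0.316, 0, 0, 0, -1], [-0.077, -0.316, 0, 0, 0, -1], [-0.077, -0.316, 0, 0, 0, -1], [-0.077, -0.316, 0, 0, 0, -1], [-0.077, -0.316, 0, 0, 0, -1], [-0.077, -0.316, 0, 0, 0, -1], [0, 0, 0, 0, 0, 0]]}}

```text
time: 13.65
tool_pos: [0.5175, -0.1412, 0.0555]
ee_rot: [-3.141, 0.001, -2.599]
wrist_force: [-1.2, -1.1, 0.6]
width: 0.0235
finger_force: 0.0
```

```bash
cat >> h.py <<'E'
def gap():
    s=snapshot('top');W=world(s);out={}
    vx=np.array([np.cos(YAW),np.sin(YAW)]);vy=np.array([-vx[1],vx[0]])
    D=W[...,:2]-A; X=D@vx; Y=D@vy; Z=W[...,2]
    m=(X>.055)&(X<.12)&(Z>.05)&(Z<.08)
    h,e=np.histogram(Y[m],np.arange(-.04,.13,.002)); print("Yhist(mm):",[(int(round(b*1000)),int(c)) for b,c in zip(e,h)])
E
python3 -c "
from h import *
state();gap()"
```

```text
t 13.65 r 0.1298 th -0.682 z 0.0555 tang 0.0000 rad 0.0000 Ft 0.02 Fr 1.65 w 0.02346578976362907
Yhist(mm): [(-40, 0), (-38, 0), (-36, 0), (-34, 0), (-32, 0), (-30, 0), (-28, 0), (-26, 0), (-24, 1), (-22, 41), (-20, 67), (-18, 59), (-16, 58), (-14, 66), (-12, 61), (-10, 68), (-8, 67), (-6, 77), (-4, 68), (-2, 64), (0, 77), (2, 109), (4, 4), (6, 0), (8, 10), (10, 57), (12, 59), (14, 53), (16, 59), (18, 58), (20, 59), (22, 64), (24, 61), (26, 53), (28, 61), (30, 60), (32, 63), (34, 59), (36, 59), (38, 64), (40, 59), (42, 66), (44, 62), (46, 65), (48, 81), (50, 13), (52, 0), (54, 0), (56, 0), (58, 0), (60, 0), (62, 0), (64, 0), (66, 0), (68, 0), (70, 0), (72, 0), (74, 49), (76, 63), (78, 66), (80, 65), (82, 60), (84, 66), (86, 66), (88, 66), (90, 67), (92, 64), (94, 67), (96, 64), (98, 69), (100, 19), (102, 0), (104, 0), (106, 0), (108, 0), (110, 0), (112, 0), (114, 0), (116, 0), (118, 0), (120, 0), (122, 0), (124, 0), (126, 0)]
```

{"name": "drive_tool", "arguments": {"commands": [[0.045, 0.322, 0, 0, 0, 1], [0.045, 0.322, 0, 0, 0, 1], [0.045, 0.322, 0, 0, 0, 1], [0.045, 0.322, 0, 0, 0, 1], [0.045, 0.322, 0, 0, 0, 1], [0.045, 0.322, 0, 0, 0, 1], [0.045, 0.322, 0, 0, 0, 1], [0.045, 0.322, 0, 0, 0, 1], [0.045, 0.322, 0, 0, 0, 1], [0.045, 0.322, 0, 0, 0, 1], [0.045, 0.322, 0, 0, 0, 1], [0.045, 0.322, 0, 0, 0, 1], [0.045, 0.322, 0, 0, 0, 1], [0, 0, 0, 0, 0, 0]]}}

```text
time: 15.45
tool_pos: [0.5036, 0.0168, 0.0552]
ee_rot: [-3.142, 0.0, 2.387]
wrist_force: [-0.7, -0.5, 0.5]
width: 0.0231
finger_force: 0.2
```

```bash
sed -i 's/for b,c in zip(e,h)/for b,c in zip(e,h) if 0<c<50 or c>80/' h.py; python3 -c "
from h import *
state();gap()"
```

```text
t 15.45 r 0.1302 th 0.630 z 0.0552 tang 0.0000 rad 0.0000 Ft -0.82 Fr 0.30 w 0.023130723726883788
Yhist(mm): [(-22, 43), (2, 110), (4, 4), (8, 7), (48, 82), (50, 13), (56, 36), (82, 48)]
```

{"name": "drive_tool", "arguments": {"commands": [[-0.077, -0.316, 0, 0, 0, -1], [-0.077, -0.316, 0, 0, 0, -1], [-0.077, -0.316, 0, 0, 0, -1], [-0.077, -0.316, 0, 0, 0, -1], [-0.077, -0.316, 0, 0, 0, -1], [-0.077, -0.316, 0, 0, 0, -1], [-0.077, -0.316, 0, 0, 0, -1], [-0.077, -0.316, 0, 0, 0, -1], [-0.077, -0.316, 0, 0, 0, -1], [-0.077, -0.316, 0, 0, 0, -1], [-0.077, -0.316, 0, 0, 0, -1], [-0.077, -0.316, 0, 0, 0, -1], [-0.077, -0.316, 0, 0, 0, -1], [0, 0, 0, 0, 0, 0]]}}

```text
time: 17.25
tool_pos: [0.5169, -0.1411, 0.055]
ee_rot: [3.141, 0.0, -2.599]
wrist_force: [-0.4, -1.0, 0.5]
width: 0.0238
finger_force: 0.0
```

{"name": "drive_tool", "arguments": {"commands": [[0.023, 0.161, 0, 0, 0, 0.5], [0.023, 0.161, 0, 0, 0, 0.5], [0.023, 0.161, 0, 0, 0, 0.5], [0.023, 0.161, 0, 0, 0, 0.5], [0.023, 0.161, 0, 0, 0, 0.5], [0.023, 0.161, 0, 0, 0, 0.5], [0.023, 0.161, 0, 0, 0, 0.5], [0.023, 0.161, 0, 0, 0, 0.5], [0.023, 0.161, 0, 0, 0, 0.5], [0.023, 0.161, 0, 0, 0, 0.5], [0.023, 0.161, 0, 0, 0, 0.5], [0.023, 0.161, 0, 0, 0, 0.5], [0, 0, 0, 0, 0, 0]]}}

```text
time: 18.88
tool_pos: [0.4849, -0.0705, 0.0549]
ee_rot: [-3.14, -0.002, 3.086]
wrist_force: [-3.1, -3.1, -0.7]
width: 0.0237
finger_force: 1.4
```

```bash
python3 -c "
from h import *
state();gap()"
```

```text
t 18.875 r 0.1294 th -0.072 z 0.0549 tang 0.0000 rad 0.0000 Ft -2.68 Fr 3.50 w 0.023682509306931977
Yhist(mm): [(-22, 45), (2, 109), (4, 2), (8, 8), (48, 88), (50, 14), (80, 18)]
```

{"name": "drive_tool", "arguments": {"commands": [[0.023, 0.161, 0, 0, 0, 0.5], [0.023, 0.161, 0, 0, 0, 0.5], [0.023, 0.161, 0, 0, 0, 0.5], [0.023, 0.161, 0, 0, 0, 0.5], [0.023, 0.161, 0, 0, 0, 0.5], [0.023, 0.161, 0, 0, 0, 0.5], [0, 0, 0, 0, 0, 0]]}}

```text
time: 19.8
tool_pos: [0.4867, -0.0312, 0.0548]
ee_rot: [-3.141, -0.002, 2.787]
wrist_force: [-3.2, -2.0, 0.3]
width: 0.0231
finger_force: 1.5
```

```bash
python3 -c "
from h import *
state();gap()"
```

```text
t 19.8 r 0.1285 th 0.234 z 0.0548 tang 0.0000 rad 0.0000 Ft -2.49 Fr 2.77 w 0.023106423655139943
Yhist(mm): [(-22, 45), (2, 111), (4, 4), (8, 13)]
```

{"name": "drive_tool", "arguments": {"commands": [[0.011, 0.081, 0, 0, 0, 0.25], [0.011, 0.081, 0, 0, 0, 0.25], [0.011, 0.081, 0, 0, 0, 0.25], [0.011, 0.081, 0, 0, 0, 0.25], [0.011, 0.081, 0, 0, 0, 0.25], [0.011, 0.081, 0, 0, 0, 0.25], [0, 0, 0, 0, 0, 0]]}}

```text
time: 20.72
tool_pos: [0.4921, -0.0123, 0.0547]
ee_rot: [-3.141, -0.002, 2.636]
wrist_force: [-4.2, -2.1, 0.3]
width: 0.0232
finger_force: 1.9
```

```bash
sed -i 's/ if 0<c<50 or c>80//' h.py; python3 -c "
from h import *
state();gap()"
```

```text
t 20.725 r 0.1279 th 0.387 z 0.0547 tang 0.0000 rad 0.0000 Ft -3.34 Fr 3.30 w 0.023172509790477924
Yhist(mm): [(-40, 0), (-38, 0), (-36, 0), (-34, 0), (-32, 0), (-30, 0), (-28, 0), (-26, 0), (-24, 0), (-22, 44), (-20, 66), (-18, 60), (-16, 58), (-14, 63), (-12, 64), (-10, 65), (-8, 71), (-6, 71), (-4, 68), (-2, 64), (0, 69), (2, 110), (4, 4), (6, 16), (8, 62), (10, 56), (12, 54), (14, 71), (16, 55), (18, 64), (20, 60), (22, 62), (24, 55), (26, 57), (28, 62), (30, 55), (32, 66), (34, 57), (36, 63), (38, 60), (40, 63), (42, 69), (44, 58), (46, 72), (48, 64), (50, 68), (52, 59), (54, 66), (56, 63), (58, 67), (60, 69), (62, 64), (64, 68), (66, 63), (68, 68), (70, 64), (72, 68), (74, 0), (76, 0), (78, 0), (80, 0), (82, 0), (84, 0), (86, 0), (88, 0), (90, 0), (92, 0), (94, 0), (96, 0), (98, 0), (100, 0), (102, 0), (104, 0), (106, 0), (108, 0), (110, 0), (112, 0), (114, 0), (116, 0), (118, 0), (120, 0), (122, 0), (124, 0), (126, 0)]
```

{"name": "drive_tool", "arguments": {"commands": [[0.009, 0.064, 0, 0, 0, 0.2], [0.009, 0.064, 0, 0, 0, 0.2], [0.009, 0.064, 0, 0, 0, 0.2], [0.009, 0.064, 0, 0, 0, 0.2]]}}

```text
time: 21.28
tool_pos: [0.4958, -0.0029, 0.0547]
ee_rot: [-3.14, -0.003, 2.555]
wrist_force: [-5.5, -2.5, 1.9]
width: 0.0233
finger_force: 2.5
```

{"name": "drive_tool", "arguments": {"commands": [[0.005, 0.032, 0, 0, 0, 0.1], [0.005, 0.032, 0, 0, 0, 0.1], [0.005, 0.032, 0, 0, 0, 0.1]]}}

```text
time: 21.65
tool_pos: [0.4974, 0.0007, 0.0547]
ee_rot: [-3.14, -0.003, 2.525]
wrist_force: [-5.1, -3.2, 2.8]
width: 0.0236
finger_force: 2.5
```

```bash
python3 -c "
from h import *
state();gap()" | cut -c1-420
```

```text
t 21.65 r 0.1278 th 0.497 z 0.0547 tang 0.0000 rad 0.0000 Ft -5.06 Fr 3.29 w 0.023641603190318435
Yhist(mm): [(-40, 0), (-38, 0), (-36, 0), (-34, 0), (-32, 0), (-30, 0), (-28, 0), (-26, 0), (-24, 0), (-22, 43), (-20, 66), (-18, 56), (-16, 63), (-14, 61), (-12, 66), (-10, 71), (-8, 66), (-6, 73), (-4, 70), (-2, 63), (0, 75), (2, 100), (4, 9), (6, 58), (8, 62), (10, 53), (12, 61), (14, 63), (16, 55), (18, 61), (20, 63), (22, 60), (24, 54), (26, 54), (28, 63), (30, 58), (32, 64), (34, 56), (36, 63), (38, 67), (40, 6
```

{"name": "drive_tool", "arguments": {"commands": [[0.005, 0.032, 0, 0, 0, 0.1], [0.005, 0.032, 0, 0, 0, 0.1], [0.005, 0.032, 0, 0, 0, 0.1]]}}

```text
time: 22.08
tool_pos: [0.4992, 0.0042, 0.0547]
ee_rot: [-3.14, -0.003, 2.495]
wrist_force: [-5.1, -1.7, 1.9]
width: 0.0237
finger_force: 2.4
```

```bash
python3 -c "
from h import *
state();gap()" | cut -c1-290
```

```text
t 22.075 r 0.1278 th 0.528 z 0.0547 tang 0.0000 rad 0.0000 Ft -3.78 Fr 3.77 w 0.023743690915730902
Yhist(mm): [(-40, 0), (-38, 0), (-36, 0), (-34, 0), (-32, 0), (-30, 0), (-28, 0), (-26, 0), (-24, 0), (-22, 45), (-20, 65), (-18, 60), (-16, 55), (-14, 68), (-12, 63), (-10, 71), (-8, 61), (-6, 80), (-4, 67), (-2, 63), (0, 77), (2, 87), (4, 24), (6, 57), (8, 55), (10, 57), (12, 56), (14, 6
```

{"name": "drive_tool", "arguments": {"commands": [[0.005, 0.032, 0, 0, 0, 0.1], [0.005, 0.032, 0, 0, 0, 0.1], [0.005, 0.032, 0, 0, 0, 0.1]]}}

```text
time: 22.5
tool_pos: [0.501, 0.0077, 0.0546]
ee_rot: [-3.14, -0.003, 2.465]
wrist_force: [-5.9, -0.8, 1.2]
width: 0.0237
finger_force: 2.4
```

{"name": "drive_tool", "arguments": {"commands": [[0.005, 0.032, 0, 0, 0, 0.1], [0.005, 0.032, 0, 0, 0, 0.1]]}}

```text
time: 22.75
tool_pos: [0.5023, 0.01, 0.0546]
ee_rot: [-3.14, -0.003, 2.445]
wrist_force: [-6.3, -1.8, 1.8]
width: 0.024
finger_force: 2.4
```

```bash
python3 -c "
from h import *
state();gap()" | cut -c1-290
```

```text
t 22.75 r 0.1278 th 0.579 z 0.0546 tang 0.0000 rad 0.0000 Ft -4.70 Fr 4.56 w 0.023961585007521737
Yhist(mm): [(-40, 0), (-38, 0), (-36, 0), (-34, 0), (-32, 0), (-30, 0), (-28, 0), (-26, 0), (-24, 1), (-22, 43), (-20, 63), (-18, 59), (-16, 56), (-14, 65), (-12, 63), (-10, 68), (-8, 69), (-6, 74), (-4, 70), (-2, 63), (0, 74), (2, 68), (4, 46), (6, 57), (8, 51), (10, 64), (12, 58), (14, 6
```

{"name": "drive_tool", "arguments": {"commands": [[0.005, 0.032, 0, 0, 0, 0.1], [0.005, 0.032, 0, 0, 0, 0.1]]}}

```text
time: 23.05
tool_pos: [0.5037, 0.0122, 0.0547]
ee_rot: [-3.14, -0.003, 2.425]
wrist_force: [-5.6, -2.4, 2.0]
width: 0.0234
finger_force: 2.4
```

{"name": "drive_tool", "arguments": {"commands": [[0.005, 0.032, 0, 0, 0, 0.1], [0.005, 0.032, 0, 0, 0, 0.1]]}}

```text
time: 23.3
tool_pos: [0.505, 0.0145, 0.0546]
ee_rot: [-3.14, -0.003, 2.406]
wrist_force: [-5.5, -1.8, 1.7]
width: 0.0231
finger_force: 2.4
```

```bash
python3 -c "
from h import *
state();gap()" | cut -c1-290
```

```text
t 23.3 r 0.1278 th 0.620 z 0.0546 tang 0.0000 rad 0.0000 Ft -4.40 Fr 3.68 w 0.023117775649398587
Yhist(mm): [(-40, 0), (-38, 0), (-36, 0), (-34, 0), (-32, 0), (-30, 0), (-28, 0), (-26, 0), (-24, 0), (-22, 45), (-20, 62), (-18, 61), (-16, 59), (-14, 63), (-12, 63), (-10, 65), (-8, 70), (-6, 72), (-4, 73), (-2, 64), (0, 74), (2, 60), (4, 56), (6, 60), (8, 50), (10, 67), (12, 57), (14, 6
```

{"name": "drive_tool", "arguments": {"commands": [[-0.077, -0.316, 0, 0, 0, -1], [-0.077, -0.316, 0, 0, 0, -1], [-0.077, -0.316, 0, 0, 0, -1], [-0.077, -0.316, 0, 0, 0, -1], [-0.077, -0.316, 0, 0, 0, -1], [-0.077, -0.316, 0, 0, 0, -1], [-0.077, -0.316, 0, 0, 0, -1], [0, 0, 0, 0, 0, 0]]}}

```text
time: 24.35
tool_pos: [0.4903, -0.0735, 0.0554]
ee_rot: [3.141, 0.003, 3.104]
wrist_force: [0.0, 0.1, 0.3]
width: 0.0236
finger_force: 0.0
```

{"name": "drive_tool", "arguments": {"commands": [[0.023, 0.161, 0, 0, 0, 0.5], [0.023, 0.161, 0, 0, 0, 0.5], [0.023, 0.161, 0, 0, 0, 0.5], [0.023, 0.161, 0, 0, 0, 0.5], [0, 0, 0, 0, 0, 0]]}}

```text
time: 24.98
tool_pos: [0.4889, -0.0466, 0.0553]
ee_rot: [3.14, 0.001, 2.906]
wrist_force: [-0.3, 0.7, -1.0]
width: 0.0236
finger_force: 0.0
```

```bash
python3 -c "
from h import *
state();gap()" | cut -c1-290
```

```text
t 24.975 r 0.1245 th 0.115 z 0.0553 tang 0.0000 rad 0.0000 Ft 0.69 Fr 0.32 w 0.023608275154079268
Yhist(mm): [(-40, 0), (-38, 0), (-36, 0), (-34, 0), (-32, 0), (-30, 0), (-28, 0), (-26, 0), (-24, 0), (-22, 41), (-20, 70), (-18, 58), (-16, 59), (-14, 64), (-12, 62), (-10, 68), (-8, 66), (-6, 66), (-4, 80), (-2, 63), (0, 68), (2, 60), (4, 59), (6, 63), (8, 49), (10, 65), (12, 57), (14, 6
```

{"name": "drive_tool", "arguments": {"commands": [[0.12, -0.02, 0, 0, 0, 0], [0.009, 0.064, 0, 0, 0, 0.2], [0.009, 0.064, 0, 0, 0, 0.2], [0.009, 0.064, 0, 0, 0, 0.2], [0, 0, 0, 0, 0, 0]]}}

```text
time: 25.65
tool_pos: [0.4838, -0.0396, 0.055]
ee_rot: [-3.141, -0.001, 2.846]
wrist_force: [-2.4, -2.5, 0.9]
width: 0.0235
finger_force: 1.5
```

```bash
python3 -c "
from h import *
state()"
```

```text
t 25.65 r 0.1302 th 0.166 z 0.0550 tang 0.0000 rad 0.0000 Ft -2.76 Fr 2.15 w 0.023468325535711383
```

{"name": "drive_tool", "arguments": {"commands": [[0.005, 0.032, 0, 0, 0, 0.1], [0.005, 0.032, 0, 0, 0, 0.1], [0, 0, 0, 0, 0, 0]]}}

```text
time: 26.02
tool_pos: [0.4841, -0.0373, 0.055]
ee_rot: [-3.14, -0.001, 2.825]
wrist_force: [-3.3, -3.9, 2.3]
width: 0.0237
finger_force: 2.2
```

```bash
python3 -c "
from h import *
state();gap()" | cut -c1-290
```

```text
t 26.025 r 0.1301 th 0.185 z 0.0550 tang 0.0000 rad 0.0000 Ft -4.25 Fr 2.81 w 0.023697815896882305
Yhist(mm): [(-40, 0), (-38, 0), (-36, 0), (-34, 0), (-32, 0), (-30, 0), (-28, 0), (-26, 0), (-24, 0), (-22, 43), (-20, 68), (-18, 60), (-16, 54), (-14, 68), (-12, 62), (-10, 67), (-8, 68), (-6, 73), (-4, 66), (-2, 68), (0, 73), (2, 57), (4, 59), (6, 60), (8, 50), (10, 62), (12, 58), (14, 6
```

{"name": "drive_tool", "arguments": {"commands": [[0.005, 0.032, 0, 0, 0, 0.1], [0.005, 0.032, 0, 0, 0, 0.1], [0.005, 0.032, 0, 0, 0, 0.1], [0, 0, 0, 0, 0, 0]]}}

```text
time: 26.58
tool_pos: [0.4846, -0.0338, 0.055]
ee_rot: [-3.14, -0.001, 2.795]
wrist_force: [-4.3, -4.5, 1.6]
width: 0.0238
finger_force: 2.7
```

{"name": "drive_tool", "arguments": {"commands": [[0.005, 0.032, 0, 0, 0, 0.1], [0.005, 0.032, 0, 0, 0, 0.1], [0, 0, 0, 0, 0, 0]]}}

```text
time: 26.95
tool_pos: [0.485, -0.0315, 0.0549]
ee_rot: [-3.139, -0.001, 2.775]
wrist_force: [-3.2, -3.9, 1.4]
width: 0.0237
finger_force: 3.1
```

```bash
python3 -c "
from h import *
state();gap()" | cut -c1-290
```

```text
t 26.95 r 0.1301 th 0.229 z 0.0549 tang 0.0000 rad 0.0000 Ft -4.43 Fr 2.51 w 0.02370022998963433
Yhist(mm): [(-40, 0), (-38, 0), (-36, 0), (-34, 0), (-32, 0), (-30, 0), (-28, 0), (-26, 0), (-24, 0), (-22, 42), (-20, 66), (-18, 61), (-16, 56), (-14, 62), (-12, 66), (-10, 73), (-8, 64), (-6, 72), (-4, 75), (-2, 65), (0, 71), (2, 57), (4, 57), (6, 61), (8, 53), (10, 61), (12, 61), (14, 6
```

{"name": "drive_tool", "arguments": {"commands": [[0.005, 0.032, 0, 0, 0, 0.1], [0, 0, 0, 0, 0, 0]]}}

```text
time: 27.25
tool_pos: [0.4852, -0.0304, 0.055]
ee_rot: [-3.139, -0.001, 2.765]
wrist_force: [-4.5, -5.7, 2.2]
width: 0.0231
finger_force: 3.3
```

{"name": "drive_tool", "arguments": {"commands": [[0.005, 0.032, 0, 0, 0, 0.1], [0, 0, 0, 0, 0, 0]]}}

```text
time: 27.5
tool_pos: [0.4854, -0.0293, 0.055]
ee_rot: [-3.138, -0.001, 2.755]
wrist_force: [-3.6, -5.7, 2.7]
width: 0.0236
finger_force: 3.5
```

{"name": "drive_tool", "arguments": {"commands": [[0, 0, 0, 0, 0, 0]]}}

```text
time: 27.62
tool_pos: [0.4854, -0.0293, 0.055]
ee_rot: [-3.138, -0.001, 2.755]
wrist_force: [-4.2, -5.4, 2.4]
width: 0.0237
finger_force: 3.4
```

```bash
python3 -c "
from h import *
state();gap()" | cut -c1-290
```

```text
t 27.625 r 0.1300 th 0.247 z 0.0550 tang 0.0000 rad 0.0000 Ft -6.09 Fr 3.15 w 0.023731837010437982
Yhist(mm): [(-40, 0), (-38, 0), (-36, 0), (-34, 0), (-32, 0), (-30, 0), (-28, 0), (-26, 0), (-24, 0), (-22, 44), (-20, 63), (-18, 64), (-16, 56), (-14, 69), (-12, 61), (-10, 71), (-8, 67), (-6, 74), (-4, 67), (-2, 67), (0, 71), (2, 60), (4, 59), (6, 60), (8, 51), (10, 61), (12, 59), (14, 6
```

{"name": "drive_tool", "arguments": {"commands": [[0.005, 0.032, 0, 0, 0, 0.1], [0, 0, 0, 0, 0, 0]]}}

```text
time: 27.92
tool_pos: [0.4857, -0.0281, 0.055]
ee_rot: [-3.138, -0.001, 2.745]
wrist_force: [-4.6, -5.5, 1.4]
width: 0.0238
finger_force: 3.6
```

{"name": "drive_tool", "arguments": {"commands": [[0.005, 0.032, 0, 0, 0, 0.1], [0, 0, 0, 0, 0, 0]]}}

```text
time: 28.18
tool_pos: [0.4859, -0.027, 0.055]
ee_rot: [-3.138, -0.001, 2.735]
wrist_force: [-5.5, -5.6, 2.2]
width: 0.0234
finger_force: 3.8
```

{"name": "drive_tool", "arguments": {"commands": [[0.003, 0.016, 0, 0, 0, 0.05], [0, 0, 0, 0, 0, 0]]}}

```text
time: 28.42
tool_pos: [0.486, -0.0265, 0.055]
ee_rot: [-3.138, -0.001, 2.73]
wrist_force: [-5.7, -7.0, 2.3]
width: 0.0232
finger_force: 4.0
```

```bash
python3 -c "
from h import *
state()"
```

```text
t 28.425 r 0.1300 th 0.268 z 0.0550 tang 0.0000 rad 0.0000 Ft -8.06 Fr 4.11 w 0.02321468348406449
```

{"name": "drive_tool", "arguments": {"commands": [[0, -0.03, 0, 0, 0, 0], [0, -0.04, 0, 0, 0, 0], [0, -0.04, 0, 0, 0, 0], [0, 0, 0, 0, 0, 0]]}}

```text
time: 28.92
tool_pos: [0.4858, -0.029, 0.055]
ee_rot: [3.141, 0.001, 2.731]
wrist_force: [-1.5, -2.5, -0.9]
width: 0.0238
finger_force: 1.8
```

{"name": "drive_tool", "arguments": {"commands": [[0, 0, 0, 0, 0, 0], [0, 0, 0, 0, 0, 0], [0, 0, 0, 0, 0, 0], [0, 0, -0.4, 0, 0, 0], [0, 0, -0.6, 0, 0, 0], [0, 0, -0.8, 0, 0, 0], [0, 0, -0.8, 0, 0, 0], [1, 0, 0, 0, 0, 0], [1, 0, 0, 0, 0, 0], [1, 0, 0, 0, 0, 0], [0, 0, 0, 0, 0, 0]], "gripper": 0.55}}

```text
time: 30.3
tool_pos: [0.3744, 0.02, 0.1607]
ee_rot: [3.14, 0.003, 2.732]
wrist_force: [0.2, 0.1, 0.9]
width: 0.0419
finger_force: 0.0
```

```bash
python3 -c "
from h import *
state();gap()
for n in('top','scene'):
 s=snapshot(n);W=world(s);k,c=pt(W,.105,(.488,-.023),.03);m=(W[...,2]>.088)&(W[...,2]<.103)&(np.hypot(W[...,0]-A[0],W[...,1]-A[1])<.045);l=np.nanmean(W[m],0);print('knob',k,ang(k,A),'lever',l,ang(l,A)-ang(k,A)+.4)
s=snapshot('top');cv2.imwrite('pics/end.png',cv2.resize(s['image'][130:430,270:530],None,fx=2,fy=2,interpolation=2))"
```

```text
t 30.3 r 0.2498 th 0.358 z 0.1607 tang 0.0000 rad 0.0000 Ft 0.10 Fr -0.13 w 0.04188890589002455
Yhist(mm): [(-40, 0), (-38, 0), (-36, 0), (-34, 0), (-32, 0), (-30, 0), (-28, 0), (-26, 0), (-24, 0), (-22, 46), (-20, 64), (-18, 63), (-16, 56), (-14, 64), (-12, 64), (-10, 66), (-8, 67), (-6, 76), (-4, 67), (-2, 69), (0, 70), (2, 60), (4, 55), (6, 59), (8, 50), (10, 66), (12, 62), (14, 61), (16, 60), (18, 63), (20, 57), (22, 58), (24, 59), (26, 62), (28, 64), (30, 58), (32, 60), (34, 57), (36, 64), (38, 70), (40, 59), (42, 69), (44, 67), (46, 63), (48, 60), (50, 63), (52, 66), (54, 67), (56, 64), (58, 65), (60, 67), (62, 65), (64, 69), (66, 65), (68, 64), (70, 0), (72, 0), (74, 0), (76, 0), (78, 0), (80, 0), (82, 0), (84, 0), (86, 0), (88, 0), (90, 0), (92, 0), (94, 0), (96, 0), (98, 0), (100, 0), (102, 0), (104, 0), (106, 0), (108, 0), (110, 0), (112, 0), (114, 0), (116, 0), (118, 0), (120, 0), (122, 0), (124, 0), (126, 0)]
knob [ 0.48449156 -0.03881107  0.11368031] 0.17297515503998895 lever [ 0.58291508 -0.03615669  0.09641832] 0.8064485135863505
knob [ 0.48542399 -0.03667303  0.11090864] 0.1902788805082709 lever [ 0.58305888 -0.03446186  0.09300782] 0.8324175219164732
```

View pics/end.png

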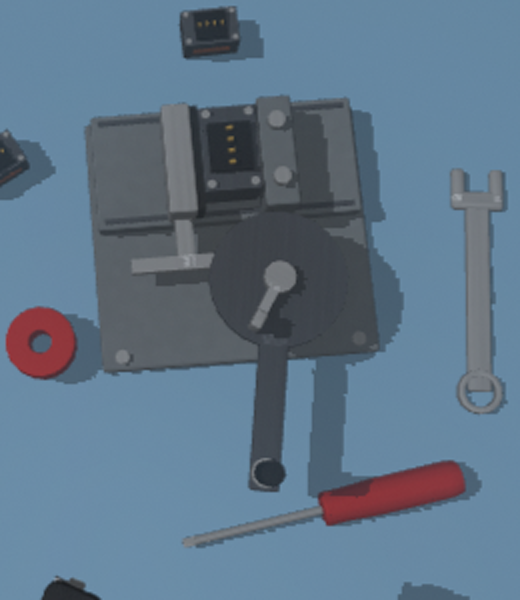

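The lever is over and the jaw is against the transformer. The knob sits slightly further back than I expected, so I'll re-press once to verify the clamp. There is time for it.

{"name": "drive_tool", "arguments": {"commands": [[-1, -0.09, 0, 0, 0, 0], [-1, -0.09, 0, 0, 0, 0], [-1, -0.09, 0, 0, 0, 0], [-0.1, 0, 0, 0, 0, -0.6], [0, 0, 0, 0, 0, -0.5], [0, 0, 0.6, 0, 0, 0], [0, 0, 0.6, 0, 0, 0], [0, 0, 0.6, 0, 0, 0], [0, 0, 0.5, 0, 0, 0], [0, 0, 0.33, 0, 0, 0], [0, 0, 0, 0, 0, 0], [0, 0, 0, 0, 0, 0]]}}

```text
time: 32.0
tool_pos: [0.4855, -0.0406, 0.0547]
ee_rot: [3.141, 0.001, 2.841]
wrist_force: [-0.1, -0.0, 0.4]
width: 0.042
finger_force: 0.0
```

{"name": "drive_tool", "arguments": {"commands": [[0, 0, 0, 0, 0, 0], [0, 0, 0, 0, 0, 0]], "gripper": 0.75}}

```text
time: 32.25
tool_pos: [0.4852, -0.0404, 0.0546]
ee_rot: [3.141, 0.001, 2.841]
wrist_force: [0.1, -0.7, 0.1]
width: 0.0258
finger_force: 0.0
```

```bash
cat >> h.py <<'E'
def jaw():
    vx=np.array([np.cos(YAW),np.sin(YAW)]);vy=np.array([-vx[1],vx[0]]);r=[]
    for _ in range(2):
        W=world(snapshot('top')); D=W[...,:2]-A; X=D@vx; Y=D@vy; Z=W[...,2]
        r.append(((X>.055)&(X<.12)&(Z>.055)&(Z<.08)&(Y>.05)&(Y<.09)).sum())
    print("jaw count",r,"(33/mm)")
E
python3 -c "
from h import *
state();jaw()"
```

```text
t 32.25 r 0.1286 th 0.161 z 0.0546 tang 0.0000 rad 0.0000 Ft -0.67 Fr -0.21 w 0.025811085105194156
jaw count [np.int64(651), np.int64(650)] (33/mm)
```

{"name": "drive_tool", "arguments": {"commands": [[0.009, 0.064, 0, 0, 0, 0.2], [0.009, 0.064, 0, 0, 0, 0.2], [0, 0, 0, 0, 0, 0]]}}

```text
time: 32.72
tool_pos: [0.4856, -0.0353, 0.0539]
ee_rot: [-3.141, 0.0, 2.801]
wrist_force: [-0.1, -0.7, 0.5]
width: 0.0234
finger_force: 0.4
```

{"name": "drive_tool", "arguments": {"commands": [[0.005, 0.032, 0, 0, 0, 0.1], [0, 0, 0, 0, 0, 0]]}}

```text
time: 32.98
tool_pos: [0.4858, -0.0345, 0.0539]
ee_rot: [-3.141, 0.0, 2.791]
wrist_force: [-1.3, -2.9, 1.1]
width: 0.0238
finger_force: 1.5
```

{"name": "drive_tool", "arguments": {"commands": [[0.005, 0.032, 0, 0, 0, 0.1], [0, 0, 0, 0, 0, 0]]}}

```text
time: 33.22
tool_pos: [0.486, -0.0331, 0.0539]
ee_rot: [-3.141, -0.0, 2.781]
wrist_force: [-2.1, -3.2, 1.2]
width: 0.0231
finger_force: 2.0
```

```bash
python3 -c "
from h import *
state();jaw()"
```

```text
t 33.225 r 0.1289 th 0.219 z 0.0539 tang 0.0000 rad 0.0000 Ft -3.52 Fr 1.51 w 0.023133391961643185
jaw count [np.int64(644), np.int64(649)] (33/mm)
```

{"name": "drive_tool", "arguments": {"commands": [[0.005, 0.032, 0, 0, 0, 0.1], [0.005, 0.032, 0, 0, 0, 0.1], [0, 0, 0, 0, 0, 0]]}}

```text
time: 33.7
tool_pos: [0.4864, -0.0306, 0.0539]
ee_rot: [-3.141, -0.0, 2.76]
wrist_force: [-1.8, -4.7, 1.2]
width: 0.0234
finger_force: 2.7
```

{"name": "drive_tool", "arguments": {"commands": [[0.005, 0.032, 0, 0, 0, 0.1], [0.005, 0.032, 0, 0, 0, 0.1], [0, 0, 0, 0, 0, 0]]}}

```text
time: 34.08
tool_pos: [0.4868, -0.0285, 0.0539]
ee_rot: [-3.139, -0.0, 2.74]
wrist_force: [-2.6, -5.7, 1.7]
width: 0.0239
finger_force: 3.3
```

```bash
python3 -c "
from h import *
state();jaw()"
```

```text
t 34.075 r 0.1288 th 0.254 z 0.0539 tang 0.0000 rad 0.0000 Ft -6.15 Fr 1.46 w 0.02388853433510196
jaw count [np.int64(653), np.int64(647)] (33/mm)
```

{"name": "drive_tool", "arguments": {"commands": [[0.005, 0.032, 0, 0, 0, 0.1], [0.005, 0.032, 0, 0, 0, 0.1], [0, 0, 0, 0, 0, 0], [0, 0, 0, 0, 0, 0]]}}

```text
time: 34.67
tool_pos: [0.4873, -0.0264, 0.0539]
ee_rot: [-3.139, -0.0, 2.72]
wrist_force: [-2.3, -6.6, 1.1]
width: 0.0238
finger_force: 3.6
```

```bash
python3 -c "
from h import *
state();jaw()"
```

```text
t 34.675 r 0.1288 th 0.272 z 0.0539 tang 0.0000 rad 0.0000 Ft -6.97 Fr 0.85 w 0.023813557178337812
jaw count [np.int64(639), np.int64(642)] (33/mm)
```

{"name": "drive_tool", "arguments": {"commands": [[0, -0.03, 0, 0, 0, 0], [0, -0.04, 0, 0, 0, 0], [0, -0.04, 0, 0, 0, 0], [0, -0.04, 0, 0, 0, 0], [0, 0, 0, 0, 0, 0]]}}

```text
time: 35.4
tool_pos: [0.4855, -0.0302, 0.0539]
ee_rot: [3.141, -0.0, 2.721]
wrist_force: [0.7, -1.7, 0.3]
width: 0.0234
finger_force: 0.8
```

{"name": "drive_tool", "arguments": {"commands": [[0, 0, 0, 0, 0, 0], [0, 0, 0, 0, 0, 0], [0, 0, 0, 0, 0, 0], [0, 0, -0.4, 0, 0, 0], [0, 0, -0.6, 0, 0, 0], [0, 0, -0.8, 0, 0, 0], [0, 0, -0.8, 0, 0, 0], [1, 0, 0, 0, 0, 0], [1, 0, 0, 0, 0, 0], [1, 0, 0, 0, 0, 0], [0, 0, 0, 0, 0, 0], [0, 0, 0, 0, 0, 0]], "gripper": 0.5}}

```text
time: 36.9
tool_pos: [0.3767, 0.0183, 0.1589]
ee_rot: [3.141, 0.002, 2.721]
wrist_force: [0.6, -0.1, -0.4]
width: 0.0471
finger_force: 0.0
```

```bash
python3 -c "
from h import *
state();jaw()
s=snapshot('top');W=world(s);k,c=pt(W,.105,(.487,-.03),.03);m=(W[...,2]>.088)&(W[...,2]<.103)&(np.hypot(W[...,0]-A[0],W[...,1]-A[1])<.045);l=np.nanmean(W[m],0);print('knob',ang(k,A),'lever',ang(l,A)-ang(k,A)+.4)"
```

```text
t 36.9 r 0.2472 th 0.354 z 0.1589 tang 0.0000 rad 0.0000 Ft 0.07 Fr -0.58 w 0.04705322096956915
jaw count [np.int64(646), np.int64(646)] (33/mm)
knob 0.17363767747058612 lever 0.8034822366942246
```

The jaw holds its place at 7 N and after release, the lever is over, and the robot is clear, so I'm handing in.

```bash
python3 -c "
from bench import close_job; print(close_job())"
```

```text
the job is handed in; nothing more can be done
None
```

I flipped the lever to its closing side (about 0.80 rad) and ratcheted the jaw up, pulling about 7 N at the knob, until it pressed the transformer against the stop. I let go with the jaw holding its place and handed the job in at about 37 s; no verdict came back.

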